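Tip a pin rack over against the step of a loading plate and slide it home

TASK

The flat pin rack lies holes-down on the bench in front of the loading plate, too wide and flat to take hold of. Push it against the plate's front step, lever its near edge up until the rack stands on edge and tips over onto the plate with its holes up, then slide it fully home, square against the stop bar and not sticking out past the plate's sides. The rack is brittle: never push it with more than about 25 N, do not carry it through the air, and leave the loose bushes and the ring beside the work where they are.

Things in the scene. Friction and masses are not known exactly. Their poses are not given: they have to be found in the camera images.
- loading_plate: Loading plate, fixed: bare aluminium slab 119 deep (x), 130 wide (y), 14 high, dark steel stop bar on its rear edge. It and the rack are on the bare worktop, 2.5 mm lower than the bench mat (z = -2.5 mm). Origin: middle of the foot of its front face, on the worktop. x points from front face to stop bar, y left along the front, z up. Its flat top (z = 14) reaches from x = 0 to 105.
- step (a point): Middle of the upper edge of the loading plate's upright front face, the step, which is 14 mm high and 130 wide: at x = 0, z = 14 mm in the plate's frame, same axes. Stood on edge and pushed beyond upright, the rack tips over this edge by itself and lands flat on the plate, its near edge then standing about 14 mm out over the step.
- stop (a point): Foot of the stop bar's front face, middle, on the plate's top: x = 105 mm, z = 14 mm in the plate's frame, same axes. The bar is 14 thick, stands 12 above the plate's top and runs across its width. Seated, the rack's 78 mm edge touches this face and the rack's centre lies at x = 59 mm in the plate's frame.
- rack_center (a point): Centre (half-way up) of the pin rack: flat pale plastic plate 92 long (its x), 78 wide (y), 8 thick (z), even 60 to 130 g, friction about 0.6; round dark holes in one broad face, plain back. z points out of the holed face: down at the start. It starts on the worktop 20 to 70 mm before the step, a 78 mm edge facing it (its x towards it), askew up to 0.25 rad. Over 25 N of push breaks it.
- rack: The same rack, at the middle of its plain face. Squeezed lengthwise between a fingertip on its near edge and the step, along the rack by a steady 8 to 12 N, the edge is carried up by friction as the tip slowly follows an arc of about 92 mm radius round the step's foot, past upright. With less squeeze it may drop when its far edge, sticking to the step, slips down at 30 to 40 degrees.
- bush_flanged: Bystander: loose flanged steel bush, 30 mm across, 28 mm high, standing on the bench left of the work. Origin in the middle of its underside.
- ring_steel: Bystander: loose steel ring, 36 mm across, 12 mm high, flat on the bench left of the work. Origin in the middle of its underside.
- bush_long: Bystander: loose long steel bush, 26 mm across, 45 mm high, standing on the bench left of the work. Origin in the middle of its underside.

How it is judged:
On the way, in this order (a step that is already met when the one before it is completed fails the run):
1. the rack is pushed against the loading plate's step (contact force between rack and loading_plate above 0.5 N), for 0.1 s.
2. the rack is levered up on edge against the step (angle between rack_center's own z axis and vertical between 1 and 2.1 rad and x of rack_center in the frame of loading_plate between -0.07 and 0.06 m), for 0.05 s.
3. the rack lies flat on the loading plate, holes up (angle between rack_center's own z axis and vertical below 0.06 rad and z of rack_center in the frame of loading_plate between 0.0155 and 0.0205 m), for 0.2 s.
At the end, for the whole second after the job is handed in: The pin rack lies at rest flat on the loading plate with its holes up, its edge within 2.5 mm of the stop bar and square to it within 0.05 rad, not sticking out past the plate's sides by more than 1 mm (all of step 3 and x of rack_center in the frame of loading_plate between 0.0565 and 0.061 m and y of rack_center in the frame of loading_plate between -0.027 and 0.027 m and angle between the x axis of rack_center and the x axis of loading_plate, either way round below 0.05 rad and linear speed of rack below 0.01 m/s); the robot touches nothing.
It fails at once if the robot pushes the rack with more than 25 N (contact force between any of the fingers, the arm and rack above 25 N).
It fails at once if the rack is carried through the air (its centre more than 80 mm above the bench) (height (world z) of rack_center above 0.08 m).
It fails at once if a bystander is moved by more than 10 mm (distance of any of bush_flanged, ring_steel, bush_long from where it was at the start of the episode above 0.01 m).
It also fails if it takes over 72 s, if anything falls off the work surface, if the arm or the gripper's body presses on something with over 40 N, if the wrist force passes 120 N, or if a joint passes its speed limit or range.

ROBOT

A 6-joint arm with a two-finger parallel gripper is mounted at the origin on a cart in front of the work surface, level with it; the furniture and walls round the work are solid. World frame = base frame: x ahead of the robot, y to its left, z up, the work surface at z = 0. Lengths are in m, angles in rad, forces in N, time in s.
With the tool pointing down it reaches from about 0.275 to 0.725 m from the base axis. Payload 15.9 kg.
Tool frame: the origin (TCP) lies on the centre line of the jaws, within the pads' length; the fingertips stand 22 mm ahead of it and the grasp point (between the pads) lies 3 mm ahead of it; z points along the fingers, y is the direction in which the jaws open and shut (so a half turn about z gives the same grasp; the last joint's range is limited). The gripper opens to 85 mm and grips with 20 to 120 N. Pads are 22 mm wide; open, the fingers measure 114 mm over their backs; the gripper's body (76 mm by 85 mm) begins 54 mm behind the grasp point. The pads swing forward as they close: fully open they stand 13 mm farther back than shut.
Start: joints at [-1.347, 0.213, -0.034, 1.323, 0, 1.571], TCP at [0.111, -0.488, 0.253] pointing down, gripper open.
Joint ranges: [-2.98, 2.98], [-0.74, 1.72], [-1.14, 1.35], [-2.1, 2.04], [-1.57, 1.44], [-3.14, 3.14]. Speed limits (rad/s): [1.89, 1.89, 2.39, 2.57, 3.14, 3.14].

INTERFACE

Orientations are given as a unit quaternion [x, y, z, w].
In Python, from bench import manip gives the robot as it stands.
- The arm moves only by the tool move_arm, never from a script. Its argument "commands" is a list that holds one entry, the list of rows, each a list of 7 numbers: the finger opening in mm, from 0 to 85.4, then the shift along the tool's x, y, z in mm, then the turn, a rotation vector about the tool's x, y, z in rad. A call has 1 to 5 rows; each row shifts and turns the pose as measured when the row begins, along the tool's axes as they then stand; what a row does not reach is not made up. A row lasts 1/10 s, in which the tool goes at most 50 mm and 8.59 degrees, less where a joint would pass 70% of its speed; a pose out of reach is approached as far as the arm can. A call is refused whole if a number of a shift passes 50 or a number of a turn 0.15, either way. A call with a gripper value outside its range is refused whole. The fingers move at their own pace and stop on an object; "force" is the grip in N (left out, the last holds). Time passes only in rows, so rows that do not move let the fingers close. It gives the time, the measured TCP pose, the force and the opening at its end, in the units of the state.
- manip.sense(): the state, without advancing time (a new reading comes with each control period).
- manip.get_image(name): name is "scene" or "top" or "wrist"; returns a dict with "frame" (480x640x3 uint8, red, green, blue), "range_z" (480x640 float32, m along the optical axis (not along the pixel's ray), 0 where there is no reading), "fovy" (degrees; the focal length in pixels is half the picture's height over the tangent of half this angle, whatever the lens; pixels are square), "cx", "cy" (the principal point, pixels), "pose" (4x4, takes a point from camera to world coordinates); the wrist camera has in their place "tool_from_camera" (4x4, takes a point from camera to tool coordinates, whose origin is the TCP and whose axes are the flange's). Camera axes: x right, y down, z forward; pixel columns grow to the right and rows downward; lengths in m; the calibration is good to about 2 mm. A picture is of the moment at which its call begins: read the wrist's pose just before it.
- manip.hand_in(): hands the job in, once; it reports no verdict.
The state is a dict: "t": time; "qpos": joint angles; "joint_velocities": joint speeds; "effort": joint torques, N m; "eef_pos": TCP position; "ee_rot": TCP orientation; "ft_force": force on the tool from outside, world axes, zero at the start; "wrist_torque": the same for the moment, N m; "width": finger opening in m.
Only numpy, scipy, OpenCV 4.12 (cv2) and the standard library are available. Lean on these libraries where they do the work, as an engineer would, in place of code of your own. Each camera call takes 0.05 s, during which the arm holds its last target.

## Working session

There is one attempt and no reset: what is moved stays moved. The work goes in short steps, Python scripts to look and compute and a tool call to move; the robot and the scene stay as the last step left them, time stands still between calls to the robot, and variables do not carry over. Pictures are saved under pics/ and viewed, and the job is handed in when it is done.

Besides the shell and the picture viewer there is one more tool, called as name(argument=value, ...), one argument or row to a line, values as JSON. move_arm: Moves the arm, as the interface text tells. Its arguments: {"type":"object","properties":{"commands":{"type":"array"},"force":{"type":"number"}},"required":["commands"]}

```bash
mkdir -p pics; ls; cat > h.py <<'E'
import numpy as np, cv2
from bench import manip
def save(name,fn):
    s=manip.sense(); im=manip.get_image(name)
    cv2.imwrite('pics/'+fn+'.png',im['frame'][:,:,::-1])
    im['sense']=s
    import pickle; pickle.dump(im,open('pics/'+fn+'.pkl','wb'))
    return im
def world(im,u,v,z=None):
    f=240/np.tan(np.radians(im['fovy'])/2)
    T=im['pose']
    d=np.array([(u-im['cx'])/f,(v-im['cy'])/f,1.0])
    if z is None:
        r=im['range_z'][int(round(v)),int(round(u))]
        return T[:3,:3]@(d*r)+T[:3,3]
    w=T[:3,:3]@d
    k=(z-T[2,3])/w[2]
    return T[:3,3]+k*w
E
python3 - <<'E'
from h import *
for n in ['scene','top']:
    im=save(n,n+'0'); print(n,im['fovy'],im['cx'],im['cy'],im['pose'].round(3).tolist())
s=manip.sense(); print(s)
E
```

```text
pics
scene 46.61671505716114 318.90416372951137 244.5327329725106 [[0.85, -0.293, 0.438, 0.176], [-0.526, -0.491, 0.694, -0.697], [0.012, -0.82, -0.572, 0.548], [0.0, 0.0, 0.0, 1.0]]
top 51.79200513773462 319.74668925230117 242.7635382073651 [[-0.001, -0.989, 0.145, 0.414], [-1.0, 0.003, 0.015, -0.134], [-0.015, -0.145, -0.989, 0.865], [0.0, 0.0, 0.0, 1.0]]
{'t': 0.1, 'qpos': array([-1.34702599e+00,  2.13347661e-01, -3.49553444e-02,  1.32350787e+00,
       -1.47189276e-05,  1.57081140e+00]), 'joint_velocities': array([-0.00042992, -0.00186269,  0.0023272 , -0.0008153 , -0.00099316,
       -0.00101422]), 'effort': array([-1.90003273e-03, -6.87242818e+01,  4.87808990e+01,  1.20423239e-02,
        6.27609870e-05,  1.17629494e-05]), 'eef_pos': array([ 0.11088917, -0.48726951,  0.25286157]), 'ee_rot': array([ 9.93748094e-01,  1.11644383e-01, -6.39551119e-05, -5.03278040e-04]), 'ft_force': array([0.10449309, 0.64068528, 0.33993622]), 'wrist_torque': array([ 0.00328382, -0.03347679, -0.06849782]), 'width': 0.0856960537139114}
```

View pics/scene0.png

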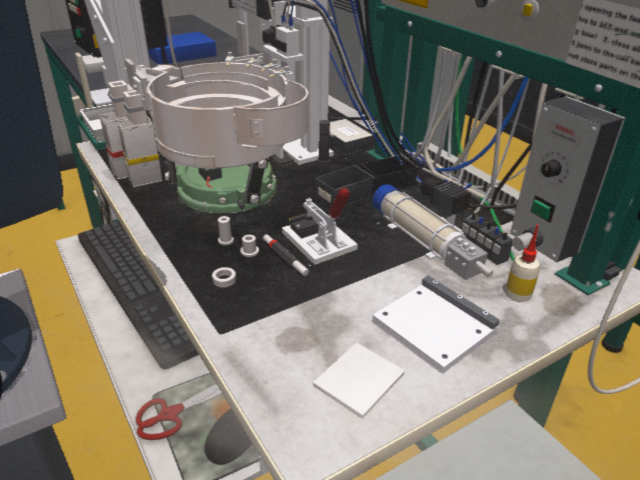

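View pics/top0.png

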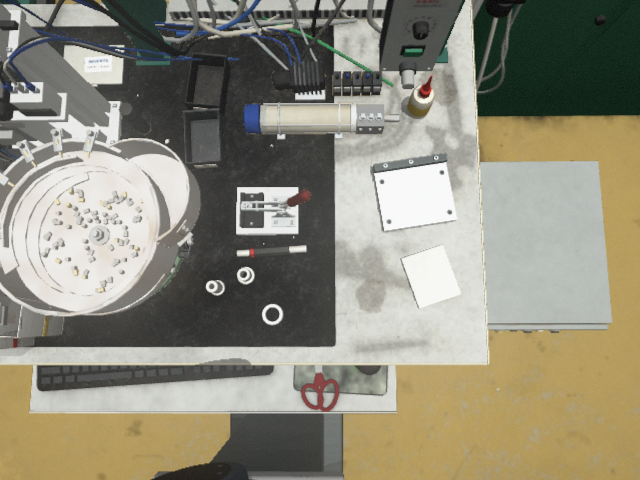

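The top view shows the plate at about (375–455, 158–230) with the stop bar at its top end. The rack is at about (402–460, 245–307), and the bushes and ring are far left. I'll enlarge it.

```bash
python3 - <<'E'
import cv2
im=cv2.imread('pics/top0.png')[145:315,350:480]
im=cv2.resize(im,None,fx=4.6,fy=3.5,interpolation=cv2.INTER_CUBIC) if 0 else cv2.resize(im,None,fx=3.5,fy=3.5,interpolation=cv2.INTER_CUBIC)
cv2.imwrite('pics/c0.png',im); print(im.shape)
im=cv2.imread('pics/scene0.png')[270:420,300:510]
cv2.imwrite('pics/c1.png',cv2.resize(im,None,fx=3.5,fy=3.5,interpolation=cv2.INTER_CUBIC))
E
```

```text
(595, 455, 3)
```

View pics/c0.png

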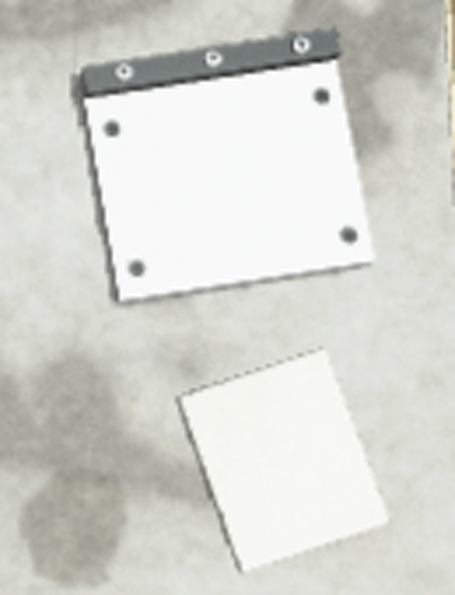

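View pics/c1.png

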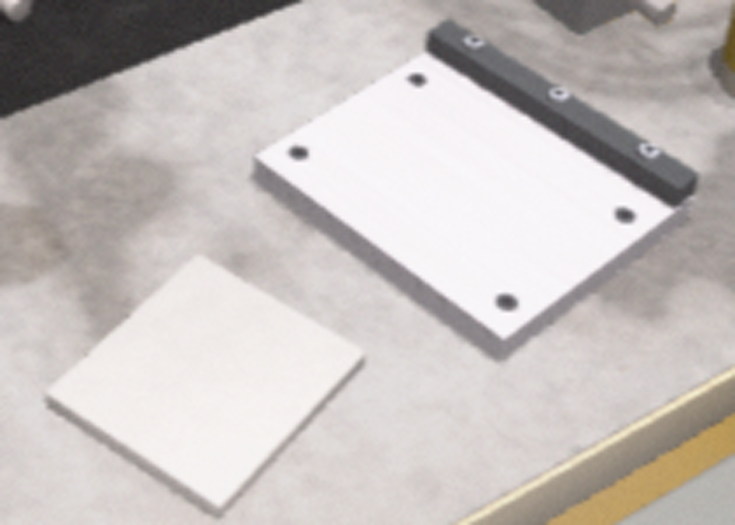

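The top crop gives these plate corners: front left (118,299), front right (373,263), bar foot left (85,97), bar foot right (338,60). The rack's corners are (179,397), (325,348), (388,520) and (243,571). The back is plain, so the holes are down.

```bash
cat > geo.py <<'E'
from h import *
import pickle
def pts(im,cps,x0,y0,s,z):
    return np.array([world(im,x0+(a+.5)/s-.5,y0+(b+.5)/s-.5,z) for a,b in cps])
E
python3 - <<'E'
from geo import *
t=pickle.load(open('pics/top0.pkl','rb')); s=pickle.load(open('pics/scene0.pkl','rb'))
for nm,im,pl,rk,x0,y0 in [('top',t,[(118,299),(373,263),(338,60),(85,97)],[(179,397),(325,348),(388,520),(243,571)],350,145),
  ('scene',s,[(256,160),(503,340),(682,206),(430,52)],[(197,256),(364,356),(219,510),(48,399)],300,270)]:
    P=pts(im,pl,x0,y0,3.5,.0115); R=pts(im,rk,x0,y0,3.5,.0055)
    for A in(P,R):
        print(nm,A[:,:2].round(4).tolist(),'edges',[round(float(np.linalg.norm(A[i]-A[(i+1)%4])),4) for i in range(4)],'c',A.mean(0).round(4))
        d=(A[3]-A[0]+A[2]-A[1]) ; w=A[0]-A[1]+A[3]-A[2]; print(' ang long',np.arctan2(d[1],d[0]),'w',np.arctan2(w[1],w[0]))
print('depth plate',[world(t,u,v)for u,v in [(415,195),(430,275),(350,240)]])
E
```

```text
top [[0.5617, -0.2328], [0.5795, -0.3604], [0.6847, -0.347], [0.6659, -0.2181]] edges [0.1289, 0.106, 0.1302, 0.1053] c [ 0.623  -0.2896  0.0115]
 ang long 0.1336790951182656 w 1.7124289034755995
top [[0.513, -0.2629], [0.5375, -0.3364], [0.4518, -0.3641], [0.427, -0.2922]] edges [0.0774, 0.0901, 0.0761, 0.0909] c [ 0.4823 -0.3139  0.0055]
 ang long -2.82106873378583 w 1.8976210779300495
scene [[0.56, -0.2359], [0.5798, -0.3618], [0.6894, -0.3452], [0.667, -0.2186]] edges [0.1275, 0.1109, 0.1286, 0.1084] c [ 0.6241 -0.2904  0.0115]
 ang long 0.1549184694919816 w 1.7361306351534993
scene [[0.5118, -0.2635], [0.535, -0.3374], [0.4494, -0.3659], [0.4251, -0.2947]] edges [0.0775, 0.0902, 0.0753, 0.0922] c [ 0.4803 -0.3154  0.0055]
 ang long -2.808259861391917 w 1.8876637795242392
depth plate [array([ 0.62486552, -0.2902249 ,  0.00918973]), array([ 0.48348108, -0.31306074,  0.00403146]), array([ 0.54657709, -0.17507807, -0.0033596 ])]
```

move_arm(
  commands=[
    [[40,31,-9,0,0,0,0.01],[40,31,-9,0,0,0,0.01],[40,31,-9,0,0,0,0.01],[40,31,-9,0,0,0,0.01],[40,31,-9,0,0,0,0.01]],
  ],
)

```text
t: 0.6
eef_pos: [0.255, -0.4103, 0.2512]
ee_rot: [0.997, 0.083, -0.001, -0.002]
ft_force: [0.1, -0.4, -0.3]
width: 0.0401
```

move_arm(
  commands=[
    [[40,31,-9,0,0,0,0.01],[40,31,-9,0,0,0,0.01],[40,31,-9,0,0,0,0.01],[40,31,-9,0,0,0,0],[40,0,0,0,0,0,0]],
  ],
)

```text
t: 1.1
eef_pos: [0.3789, -0.3509, 0.2497]
ee_rot: [0.998, 0.068, -0.002, -0.003]
ft_force: [0.4, 0.6, 0.6]
width: 0.0402
```

```bash
python3 - <<'E'
from h import *
im=save('wrist','w1'); print(im['fovy'],im['cx'],im['cy'],im['tool_from_camera'].round(3).tolist()); print(im['sense']['ee_rot'],im['sense']['eef_pos'])
save('top','top1')
E
```

```text
63.51237542114344 312.9336836682925 242.5742023539579 [[0.0, -0.962, -0.273, 0.07], [1.0, 0.0, 0.0, 0.0], [-0.0, -0.273, 0.962, -0.122], [0.0, 0.0, 0.0, 1.0]]
[ 0.99765306  0.06838994 -0.00152481 -0.00297696] [ 0.37885562 -0.35085768  0.24969516]
```

View pics/w1.png

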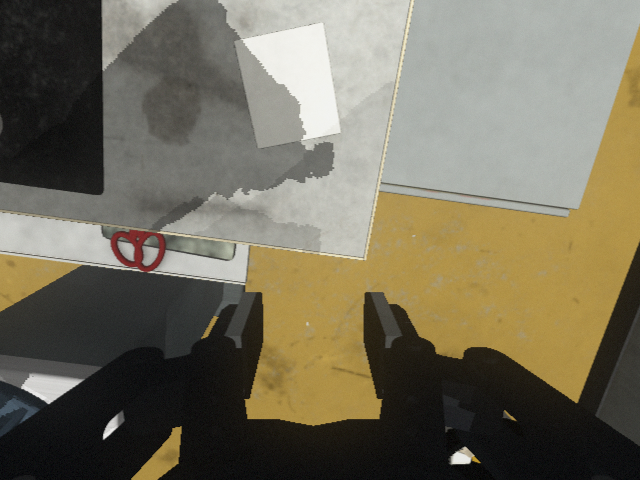

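View pics/top1.png

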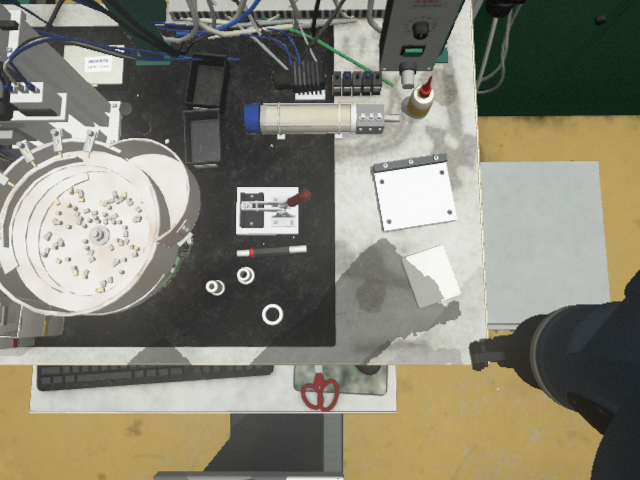

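The wrist view shows both fingertips at about (245,295) and (380,295), and the rack ahead. The top view shows the rack and plate unmoved. Next I go down behind the near edge.

move_arm(
  commands=[
    [[40,4,-3.6,38,0,0,-0.002],[40,4,-3.6,38,0,0,-0.002],[40,4,-3.6,38,0,0,-0.002],[40,4,-3.6,38,0,0,0],[40,4,-3.6,20,0,0,0]],
  ],
)

```text
t: 1.7
eef_pos: [0.3903, -0.3347, 0.0756]
ee_rot: [0.998, 0.068, -0.0, 0.0]
ft_force: [0.0, 0.6, 0.8]
width: 0.0399
```

move_arm(
  commands=[
    [[40,0,0,0,0,0,0]],
  ],
)

```text
t: 1.8
eef_pos: [0.3882, -0.3338, 0.0732]
ee_rot: [0.998, 0.067, -0.002, -0.001]
ft_force: [0.5, -0.0, 0.2]
width: 0.04
```

```bash
python3 - <<'E'
from h import *
im=save('top','top2');
print(world(im,430,362,-.0025),world(im,487,300,-.0025))
print(manip.sense()['ee_rot'],manip.sense()['eef_pos'])
im=save('scene','scene2');cv2.imwrite('pics/s2c.png',cv2.resize(im['frame'][270:470,260:520,::-1],None,fx=3,fy=3))
E
```

```text
[ 0.33527649 -0.30948671 -0.0025    ] [ 0.44036422 -0.41158642 -0.0025    ]
[ 9.97730804e-01  6.73123331e-02 -1.25425769e-03 -8.48736216e-04] [ 0.38853712 -0.33440406  0.07456272]
```

View pics/s2c.png

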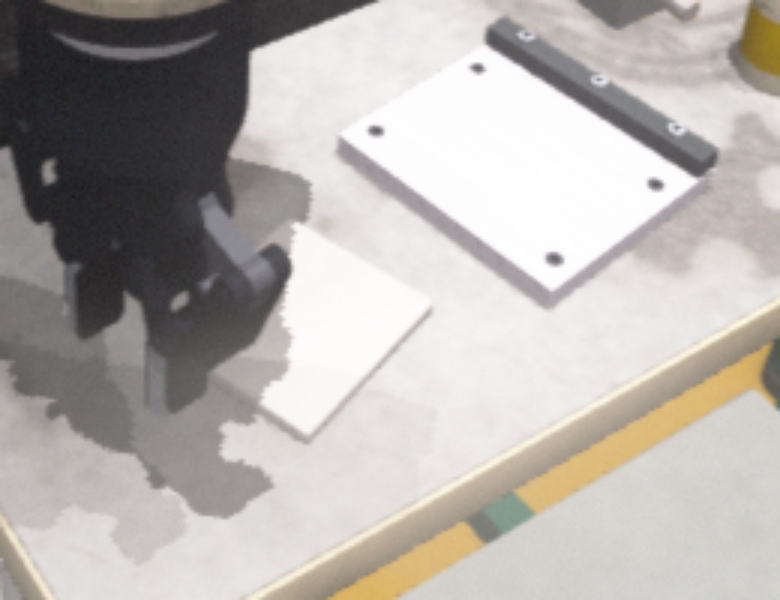

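The scene crop shows the fingers hanging over the worktop just behind the rack's near edge (crop 150,390). Now I go down gently to feel the worktop.

move_arm(
  commands=[
    [[40,0,0,20,0,0,-0.004],[40,0,0,20,0,0,-0.004],[40,0,0,8,0,0,0],[40,0,0,3,0,0,0],[40,0,0,1,0,0,0]],
  ],
)

```text
t: 2.4
eef_pos: [0.3918, -0.341, 0.0306]
ee_rot: [0.998, 0.07, 0.004, 0.004]
ft_force: [-0.5, -0.2, 0.3]
width: 0.0398
```

move_arm(
  commands=[
    [[40,0,0,3,0,0,0],[40,0,0,3,0,0,0]],
  ],
)

```text
t: 2.6
eef_pos: [0.3927, -0.342, 0.0262]
ee_rot: [0.998, 0.07, 0.005, 0.005]
ft_force: [-0.1, 0.3, -0.8]
width: 0.04
```

move_arm(
  commands=[
    [[40,0,0,2,0,0,0],[40,0,0,2,0,0,0]],
  ],
)

```text
t: 2.8
eef_pos: [0.393, -0.3423, 0.0224]
ee_rot: [0.998, 0.07, 0.005, 0.006]
ft_force: [0.4, 0.0, -0.5]
width: 0.0401
```

move_arm(
  commands=[
    [[40,0,0,2,0,0,0],[40,0,0,2,0,0,0]],
  ],
)

```text
t: 3.0
eef_pos: [0.3932, -0.3423, 0.0181]
ee_rot: [0.998, 0.07, 0.005, 0.006]
ft_force: [-1.9, 3.9, 17.9]
width: 0.0401
```

move_arm(
  commands=[
    [[40,0,0,-4,0.012,-0.009,0],[40,4,0,0,0,0,0],[40,4,0,0,0,0,0]],
  ],
)

```text
t: 3.3
eef_pos: [0.4011, -0.341, 0.0217]
ee_rot: [0.998, 0.07, -0.0, -0.0]
ft_force: [0.4, -0.4, -0.7]
width: 0.04
```

```bash
cat > st.py <<'E'
from h import *
from scipy.spatial.transform import Rotation as R
O=np.array([.5705,-.297,-.0025]); Y=.143
def st():
    s=manip.sense(); M=R.from_quat(s['ee_rot']).as_matrix()
    P=np.array([[np.cos(Y),np.sin(Y),0],[-np.sin(Y),np.cos(Y),0],[0,0,1]])
    p=P@(s['eef_pos']-O); m=P@M
    print('t',round(s['t'],2),'tcp_plate mm',(p*1e3).round(1),'tip front corner',((p+m@np.array([.011,0,.0215]))*1e3).round(1),
     'toolx yaw',round(np.arctan2(m[1,0],m[0,0]),3),'fwd lean',round(np.arctan2(m[0,2],-m[2,2]),3),'side lean',round(np.arctan2(m[1,2],-m[2,2]),3),
     'F',(P@s['ft_force']).round(1))
if __name__=='__main__': st()
E
python3 st.py; python3 st.py
```

```text
t 3.3 tcp_plate mm [-173.9  -19.4   24.2] tip front corner [-162.9  -19.5    2.7] toolx yaw -0.004 fwd lean -0.0 side lean 0.0 F [ 0.4 -0.4 -0.7]
t 3.3 tcp_plate mm [-173.9  -19.4   24.2] tip front corner [-162.9  -19.5    2.7] toolx yaw -0.004 fwd lean -0.0 side lean 0.0 F [ 0.4 -0.4 -0.7]
```

move_arm(
  commands=[
    [[40,3,-4,0,0,0,0],[40,3,-5,0,0,0,0],[40,4,0,0,0,0,0],[40,4,0,0,0,0,0],[40,4,0,0,0,0,0]],
  ],
)

```text
t: 3.8
eef_pos: [0.4192, -0.3278, 0.0211]
ee_rot: [0.998, 0.07, -0.0, -0.0]
ft_force: [-0.0, -0.2, 0.2]
width: 0.0399
```

```bash
python3 st.py
```

```text
t 3.8 tcp_plate mm [-154.1   -8.9   23.6] tip front corner [-143.1   -9.     2.1] toolx yaw -0.003 fwd lean -0.0 side lean 0.001 F [-0.  -0.2  0.2]
```

move_arm(
  commands=[
    [[40,5,0,0,0,0,0],[40,5,0,0,0,0,0],[40,5,0,0,0,0,0],[40,5,0,0,0,0,0],[40,5,0,0,0,0,0]],
  ],
)

```text
t: 4.3
eef_pos: [0.4459, -0.3241, 0.021]
ee_rot: [0.998, 0.07, -0.0, -0.0]
ft_force: [-1.5, 0.7, -0.1]
width: 0.0407
```

```bash
python3 st.py; python3 - <<'E'
from h import *
im=save('scene','scene3');cv2.imwrite('pics/s3c.png',cv2.resize(im['frame'][270:470,260:520,::-1],None,fx=3,fy=3))
E
```

```text
t 4.3 tcp_plate mm [-127.2   -9.1   23.5] tip front corner [-116.2   -9.1    2. ] toolx yaw -0.003 fwd lean -0.001 side lean 0.001 F [-1.4  0.9 -0.1]
```

View pics/s3c.png

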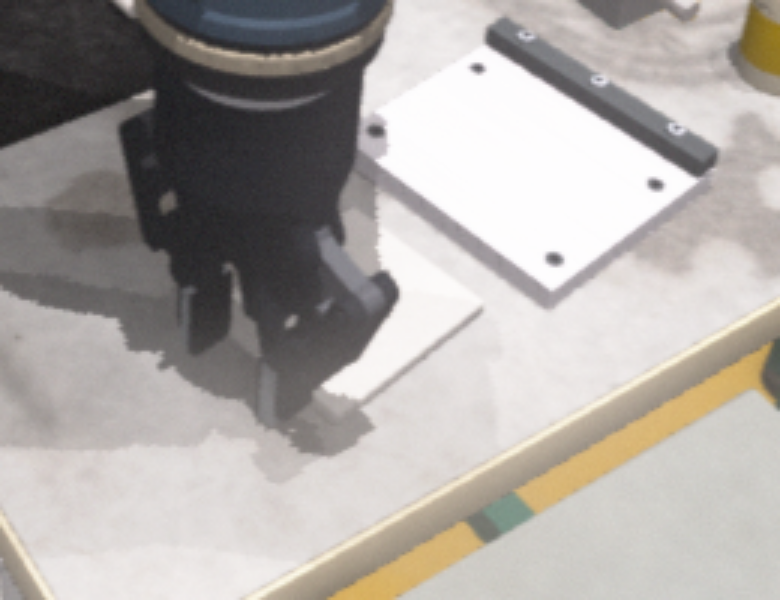

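The crop shows the rack turned to match the fingers and sliding, its right far corner at (480,305) and still short of the step. I carry on, more slowly.

move_arm(
  commands=[
    [[40,4,0,0,0,0,0],[40,4,0,0,0,0,0],[40,4,0,0,0,0,0],[40,2,0,0,0,0,0]],
  ],
)

```text
t: 4.75
eef_pos: [0.4617, -0.322, 0.021]
ee_rot: [0.998, 0.07, -0.0, -0.0]
ft_force: [-1.6, -0.0, -0.1]
width: 0.0397
```

```bash
python3 st.py
```

```text
t 4.75 tcp_plate mm [-111.3   -9.3   23.5] tip front corner [-100.3   -9.3    2. ] toolx yaw -0.003 fwd lean -0.0 side lean 0.0 F [-1.6  0.2 -0.1]
```

move_arm(
  commands=[
    [[40,1.5,0,0,0,0,0],[40,1.5,0,0,0,0,0],[40,1.5,0,0,0,0,0]],
  ],
)

```text
t: 5.05
eef_pos: [0.4664, -0.3213, 0.021]
ee_rot: [0.998, 0.07, -0.0, -0.0]
ft_force: [-1.9, -0.0, 1.4]
width: 0.0401
```

```bash
python3 st.py
```

```text
t 5.05 tcp_plate mm [-106.5   -9.3   23.5] tip front corner [-95.5  -9.3   2. ] toolx yaw -0.003 fwd lean -0.001 side lean 0.0 F [-1.9  0.2  1.4]
```

move_arm(
  commands=[
    [[40,1,0,0,0,0,0],[40,1,0,0,0,0,0]],
  ],
)

```text
t: 5.25
eef_pos: [0.4685, -0.3211, 0.021]
ee_rot: [0.998, 0.07, -0.0, -0.0]
ft_force: [-1.0, 0.1, 0.4]
width: 0.0399
```

move_arm(
  commands=[
    [[40,1,0,0,0,0,0],[40,1,0,0,0,0,0]],
  ],
)

```text
t: 5.45
eef_pos: [0.4696, -0.321, 0.0209]
ee_rot: [0.998, 0.07, -0.001, 0.0]
ft_force: [-11.2, -3.0, 6.2]
width: 0.0405
```

move_arm(
  commands=[
    [[40,1,0,0,0,0,0],[40,1,0,0,0,0,0]],
  ],
)

```text
t: 5.65
eef_pos: [0.4696, -0.3209, 0.0208]
ee_rot: [0.998, 0.069, -0.003, 0.0]
ft_force: [-8.6, -1.9, 7.0]
width: 0.0401
```

```bash
python3 st.py; python3 - <<'E'
from h import *
im=save('scene','scene4');cv2.imwrite('pics/s4c.png',cv2.resize(im['frame'][270:470,260:520,::-1],None,fx=3,fy=3))
im=save('top','top4');cv2.imwrite('pics/t4c.png',cv2.resize(im['frame'][145:315,350:490,::-1],None,fx=3.5,fy=3.5))
E
```

```text
t 5.65 tcp_plate mm [-103.2   -9.3   23.3] tip front corner [-92.4  -9.4   1.7] toolx yaw -0.004 fwd lean -0.007 side lean -0.0 F [-8.7 -0.6  7. ]
```

View pics/s4c.png

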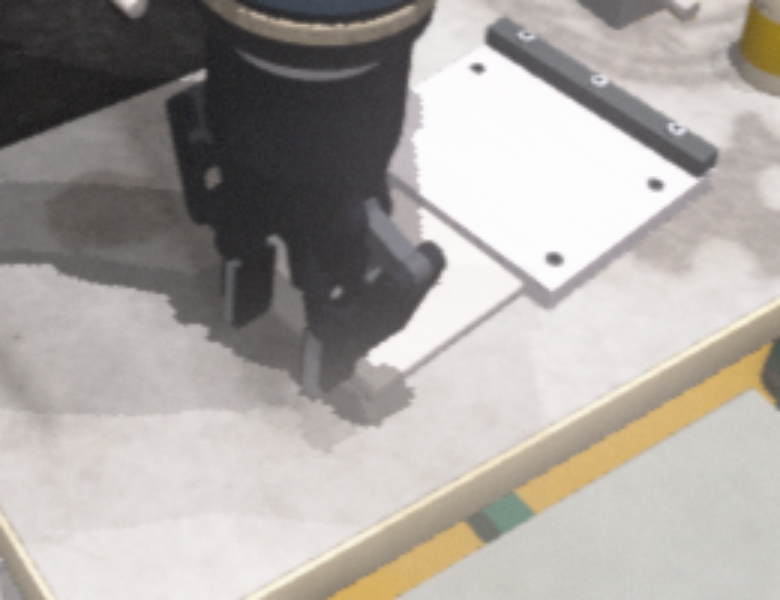

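View pics/t4c.png

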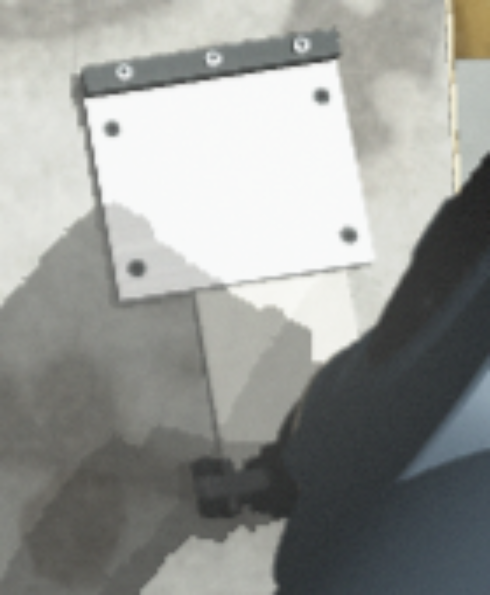

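The rack lies flush on the step, left edge at crop x=195 and right at about 352, so y ≈ −14 mm, which is inside the band. Now I start levering.

move_arm(
  commands=[
    [[40,1.1,0,-2,0,0,0],[40,1.1,0,-2,0,0,0]],
  ],
)

```text
t: 5.95
eef_pos: [0.4698, -0.3208, 0.0242]
ee_rot: [0.998, 0.069, -0.005, 0.0]
ft_force: [-6.6, -2.8, -1.0]
width: 0.0402
```

```bash
cat >> st.py <<'E'
def arc():
    s=manip.sense(); M=R.from_quat(s['ee_rot']).as_matrix()
    P=np.array([[np.cos(Y),np.sin(Y),0],[-np.sin(Y),np.cos(Y),0],[0,0,1]])
    c=P@(s['eef_pos']-O)+P@M@np.array([.011,0,.0215]); F=P@s['ft_force']
    th=np.arctan2(c[2],-c[0]); 
    print('theta',round(np.degrees(th),1),'r',round(1e3*np.hypot(c[0],c[2]),1),'squeeze',round(-F[0]*np.cos(th)+F[2]*np.sin(th),1),'tang',round(F[0]*np.sin(th)+F[2]*np.cos(th),1))
    g=P@M
    for a in (2.5,4):
      for b in (0.7,1.0,1.3):
        w=np.array([a*np.sin(th)+b*np.cos(th),0,a*np.cos(th)-b*np.sin(th)])
        print(a,b,(g.T@w).round(2),end='; ')
    print()
if __name__=='__main__': arc()
E
python3 st.py
```

```text
t 5.95 tcp_plate mm [-103.1   -9.2   26.7] tip front corner [-92.3  -9.3   5.1] toolx yaw -0.006 fwd lean -0.011 side lean 0.0 F [-6.9 -1.8 -1. ]
theta 3.2 r 92.5 squeeze 6.9 tang -1.4
2.5 0.7 [ 0.81 -0.   -2.47]; 2.5 1.0 [ 1.11 -0.01 -2.45]; 2.5 1.3 [ 1.41 -0.01 -2.44]; 4 0.7 [ 0.88 -0.01 -3.97]; 4 1.0 [ 1.18 -0.01 -3.95]; 4 1.3 [ 1.48 -0.01 -3.94];
```

move_arm(
  commands=[
    [[40,1.4,0,-2.4,0,0,0],[40,1.4,0,-2.4,0,0.005,0]],
  ],
)

```text
t: 6.15
eef_pos: [0.4701, -0.3207, 0.0282]
ee_rot: [0.998, 0.068, -0.006, 0.0]
ft_force: [-9.0, -3.4, 0.7]
width: 0.0395
```

```bash
python3 st.py;  python3 - <<'E'
from h import *
im=save('scene','scene5');cv2.imwrite('pics/s5c.png',cv2.resize(im['frame'][300:440,320:480,::-1],None,fx=4,fy=4))
E
```

```text
t 6.15 tcp_plate mm [-102.8   -9.1   30.7] tip front corner [-92.   -9.2   9.1] toolx yaw -0.007 fwd lean -0.011 side lean 0.0 F [-9.4 -2.1  0.7]
theta 5.7 r 92.5 squeeze 9.4 tang -0.2
2.5 0.7 [ 0.92 -0.01 -2.43]; 2.5 1.0 [ 1.21 -0.01 -2.4 ]; 2.5 1.3 [ 1.51 -0.01 -2.38]; 4 0.7 [ 1.05 -0.01 -3.92]; 4 1.0 [ 1.35 -0.01 -3.9 ]; 4 1.3 [ 1.64 -0.01 -3.87];
```

View pics/s5c.png

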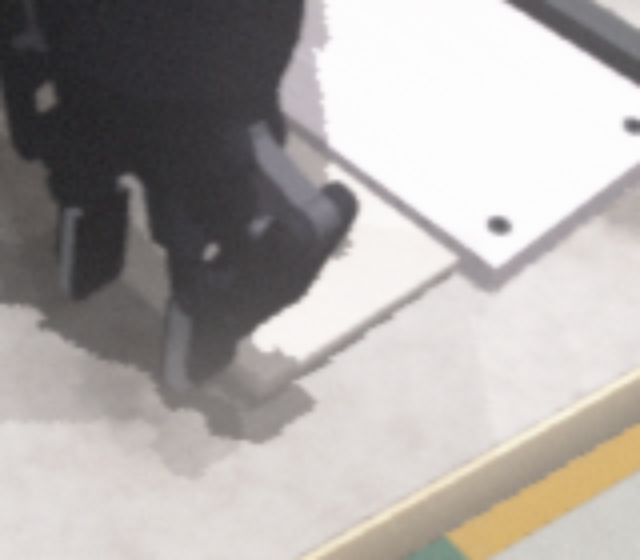

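The rack edge is coming up with the tips: tip height is 9 mm with the squeeze still at 9 N. Continuing.

move_arm(
  commands=[
    [[40,1.4,0,-2.4,0,0.005,0],[40,1.5,0,-2.4,0,0.005,0],[40,1.5,0,-2.4,0,0.005,0]],
  ],
)

```text
t: 6.5
eef_pos: [0.4705, -0.3204, 0.0344]
ee_rot: [0.998, 0.067, -0.002, -0.0]
ft_force: [-8.9, -3.1, 0.7]
width: 0.0402
```

```bash
python3 st.py
```

```text
t 6.5 tcp_plate mm [-102.3   -9.    36.9] tip front corner [-91.4  -9.   15.4] toolx yaw -0.009 fwd lean -0.004 side lean 0.0 F [-9.3 -1.8  0.7]
theta 9.6 r 92.7 squeeze 9.3 tang -0.9
2.5 0.7 [ 1.1  -0.01 -2.35]; 2.5 1.0 [ 1.39 -0.01 -2.3 ]; 2.5 1.3 [ 1.69 -0.02 -2.26]; 4 0.7 [ 1.34 -0.01 -3.83]; 4 1.0 [ 1.64 -0.02 -3.78]; 4 1.3 [ 1.93 -0.02 -3.74];
```

move_arm(
  commands=[
    [[40,1.8,0,-2.7,0,0.002,-0.002],[40,1.9,0,-2.7,0,0.002,-0.002],[40,1.9,0,-2.6,0,0.002,-0.002],[40,2.0,0,-2.6,0,0.002,-0.002]],
  ],
)

```text
t: 6.9
eef_pos: [0.4725, -0.3204, 0.0438]
ee_rot: [0.998, 0.07, -0.003, 0.0]
ft_force: [-10.3, -4.9, 2.1]
width: 0.0399
```

```bash
python3 st.py
```

```text
t 6.9 tcp_plate mm [-100.3   -9.2   46.3] tip front corner [-89.5  -9.2  24.7] toolx yaw -0.004 fwd lean -0.007 side lean -0.0 F [-10.9  -3.4   2.1]
theta 15.5 r 92.8 squeeze 11.1 tang -0.9
2.5 0.7 [ 1.33 -0.   -2.23]; 2.5 1.0 [ 1.62 -0.01 -2.15]; 2.5 1.3 [ 1.91 -0.01 -2.08]; 4 0.7 [ 1.72 -0.01 -3.68]; 4 1.0 [ 2.01 -0.01 -3.6 ]; 4 1.3 [ 2.3  -0.01 -3.52];
```

move_arm(
  commands=[
    [[40,2.0,0,-2.5,0,0.003,0],[40,2.1,0,-2.5,0,0.003,0],[40,2.1,0,-2.4,0,0.003,0],[40,2.2,0,-2.4,0,0.003,0]],
  ],
)

```text
t: 7.3
eef_pos: [0.4752, -0.3202, 0.0526]
ee_rot: [0.998, 0.068, -0.003, 0.001]
ft_force: [-10.0, -2.9, 4.4]
width: 0.0397
```

```bash
python3 st.py
```

```text
t 7.3 tcp_plate mm [-97.6  -9.3  55.1] tip front corner [-86.8  -9.4  33.5] toolx yaw -0.006 fwd lean -0.006 side lean -0.001 F [-10.3  -1.4   4.4]
theta 21.1 r 93.0 squeeze 11.2 tang 0.4
2.5 0.7 [ 1.54 -0.01 -2.09]; 2.5 1.0 [ 1.82 -0.01 -1.98]; 2.5 1.3 [ 2.1  -0.01 -1.88]; 4 0.7 [ 2.07 -0.01 -3.49]; 4 1.0 [ 2.35 -0.01 -3.39]; 4 1.3 [ 2.63 -0.01 -3.28];
```

move_arm(
  commands=[
    [[40,2.25,0,-2.3,0,0.003,0],[40,2.3,0,-2.25,0,0.003,0],[40,2.4,0,-2.2,0,0.003,0],[40,2.4,0,-2.1,0,0.003,0]],
  ],
)

```text
t: 7.7
eef_pos: [0.4784, -0.3197, 0.0605]
ee_rot: [0.998, 0.067, -0.003, 0.001]
ft_force: [-12.1, -3.0, 4.9]
width: 0.0403
```

```bash
python3 st.py;  python3 - <<'E'
from h import *
im=save('scene','scene6');cv2.imwrite('pics/s6c.png',cv2.resize(im['frame'][280:430,320:500,::-1],None,fx=4,fy=4))
E
```

```text
t 7.7 tcp_plate mm [-94.4  -9.3  63. ] tip front corner [-83.5  -9.4  41.5] toolx yaw -0.009 fwd lean -0.007 side lean -0.001 F [-12.5  -1.3   4.9]
theta 26.4 r 93.3 squeeze 13.3 tang -1.2
2.5 0.7 [ 1.73 -0.01 -1.94]; 2.5 1.0 [ 2.   -0.02 -1.81]; 2.5 1.3 [ 2.27 -0.02 -1.68]; 4 0.7 [ 2.38 -0.02 -3.29]; 4 1.0 [ 2.65 -0.02 -3.16]; 4 1.3 [ 2.92 -0.02 -3.02];
```

View pics/s6c.png

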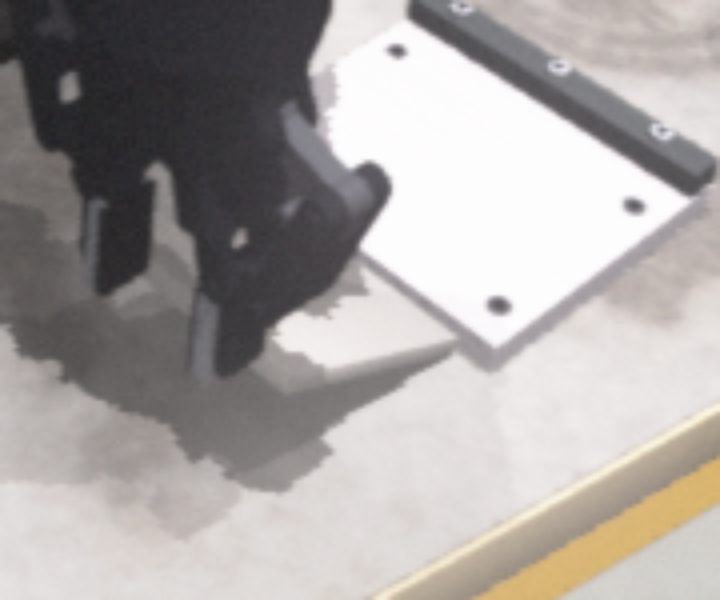

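The crop shows the rack at about 25°, near edge at (290,385) clear of its shadow and far edge on the step's foot. Continuing through the slip zone.

move_arm(
  commands=[
    [[40,2.4,0,-2.1,0,0.003,-0.002],[40,2.5,0,-2.0,0,0.003,-0.002],[40,2.5,0,-2.0,0,0.003,0]],
  ],
)

```text
t: 8.05
eef_pos: [0.4813, -0.3194, 0.0663]
ee_rot: [0.998, 0.068, -0.003, 0.001]
ft_force: [-12.4, -2.7, 6.1]
width: 0.0399
```

```bash
python3 st.py
```

```text
t 8.05 tcp_plate mm [-91.5  -9.4  68.8] tip front corner [-80.6  -9.5  47.2] toolx yaw -0.007 fwd lean -0.006 side lean -0.001 F [-12.7  -0.9   6.1]
theta 30.4 r 93.5 squeeze 14.0 tang -1.1
2.5 0.7 [ 1.86 -0.01 -1.82]; 2.5 1.0 [ 2.12 -0.01 -1.67]; 2.5 1.3 [ 2.38 -0.02 -1.52]; 4 0.7 [ 2.61 -0.01 -3.11]; 4 1.0 [ 2.87 -0.02 -2.96]; 4 1.3 [ 3.13 -0.02 -2.81];
```

move_arm(
  commands=[
    [[40,2.3,0,-2.1,0,0.003,0],[40,2.4,0,-2.0,0,0.003,0],[40,2.45,0,-2.0,0,0.003,0]],
  ],
)

```text
t: 8.35
eef_pos: [0.4855, -0.3187, 0.0723]
ee_rot: [0.998, 0.067, -0.002, 0.001]
ft_force: [-10.3, -1.2, 6.5]
width: 0.0397
```

```bash
python3 st.py
```

```text
t 8.35 tcp_plate mm [-87.2  -9.4  74.8] tip front corner [-76.3  -9.5  53.3] toolx yaw -0.009 fwd lean -0.003 side lean -0.001 F [-10.3   0.2   6.5]
theta 34.9 r 93.1 squeeze 12.2 tang -0.5
2.5 0.7 [ 2.   -0.02 -1.66]; 2.5 1.0 [ 2.25 -0.02 -1.48]; 2.5 1.3 [ 2.49 -0.02 -1.31]; 4 0.7 [ 2.85 -0.02 -2.89]; 4 1.0 [ 3.1  -0.02 -2.72]; 4 1.3 [ 3.35 -0.03 -2.55];
```

move_arm(
  commands=[
    [[40,2.65,0,-1.75,0,0,0],[40,2.7,0,-1.65,0,0,0],[40,2.8,0,-1.6,0,0,0]],
  ],
)

```text
t: 8.65
eef_pos: [0.4896, -0.3181, 0.0775]
ee_rot: [0.998, 0.066, -0.005, 0.001]
ft_force: [-12.7, -1.9, 9.5]
width: 0.0399
```

```bash
python3 st.py
```

```text
t 8.65 tcp_plate mm [-83.1  -9.4  80. ] tip front corner [-72.4  -9.5  58.3] toolx yaw -0.01 fwd lean -0.011 side lean -0.002 F [-12.9  -0.1   9.5]
theta 38.9 r 92.9 squeeze 16.0 tang -0.7
2.5 0.7 [ 2.1  -0.02 -1.53]; 2.5 1.0 [ 2.33 -0.02 -1.34]; 2.5 1.3 [ 2.57 -0.02 -1.16]; 4 0.7 [ 3.03 -0.03 -2.71]; 4 1.0 [ 3.26 -0.03 -2.52]; 4 1.3 [ 3.5  -0.03 -2.34];
```

move_arm(
  commands=[
    [[40,2.5,0,-1.8,0,0.003,-0.002],[40,2.6,0,-1.7,0,0.003,-0.002],[40,2.7,0,-1.6,0,0.003,-0.002]],
  ],
)

```text
t: 8.95
eef_pos: [0.4942, -0.3175, 0.0829]
ee_rot: [0.998, 0.069, -0.004, 0.001]
ft_force: [-10.6, -0.6, 9.0]
width: 0.04
```

```bash
python3 st.py
```

```text
t 8.95 tcp_plate mm [-78.4  -9.5  85.4] tip front corner [-67.6  -9.6  63.8] toolx yaw -0.005 fwd lean -0.008 side lean -0.002 F [-10.6   0.9   9. ]
theta 43.3 r 93.0 squeeze 13.9 tang -0.8
2.5 0.7 [ 2.21 -0.01 -1.36]; 2.5 1.0 [ 2.43 -0.01 -1.15]; 2.5 1.3 [ 2.65 -0.01 -0.95]; 4 0.7 [ 3.23 -0.01 -2.46]; 4 1.0 [ 3.45 -0.01 -2.25]; 4 1.3 [ 3.67 -0.02 -2.05];
```

move_arm(
  commands=[
    [[40,3.05,0,-1.9,0,0.002,0],[40,3.15,0,-1.75,0,0.002,0],[40,3.2,0,-1.65,0,0.002,0],[40,3.25,0,-1.5,0,0.002,0]],
  ],
)

```text
t: 9.35
eef_pos: [0.5031, -0.3164, 0.0909]
ee_rot: [0.998, 0.068, -0.003, 0.002]
ft_force: [-11.4, -1.0, 11.9]
width: 0.0405
```

```bash
python3 st.py
```

```text
t 9.35 tcp_plate mm [-69.5  -9.6  93.4] tip front corner [-58.6  -9.8  71.9] toolx yaw -0.007 fwd lean -0.007 side lean -0.003 F [-11.4   0.6  11.9]
theta 50.8 r 92.7 squeeze 16.5 tang -1.3
2.5 0.7 [ 2.37 -0.01 -1.05]; 2.5 1.0 [ 2.56 -0.02 -0.82]; 2.5 1.3 [ 2.75 -0.02 -0.59]; 4 0.7 [ 3.53 -0.02 -2.01]; 4 1.0 [ 3.72 -0.02 -1.78]; 4 1.3 [ 3.91 -0.02 -1.55];
```

move_arm(
  commands=[
    [[40,3.1,0,-1.65,0,0,-0.002],[40,3.2,0,-1.55,0,0,-0.002],[40,3.25,0,-1.4,0,0,0],[40,3.3,0,-1.3,0,0,0]],
  ],
)

```text
t: 9.75
eef_pos: [0.5142, -0.3151, 0.0986]
ee_rot: [0.998, 0.07, -0.005, 0.002]
ft_force: [-6.2, 0.5, 7.8]
width: 0.0401
```

```bash
python3 st.py;  python3 - <<'E'
from h import *
im=save('scene','scene7');cv2.imwrite('pics/s7c.png',cv2.resize(im['frame'][270:420,320:500,::-1],None,fx=4,fy=4))
E
```

```text
t 9.75 tcp_plate mm [-58.3  -9.9 101.1] tip front corner [-47.5 -10.   79.5] toolx yaw -0.004 fwd lean -0.01 side lean -0.004 F [-6.1  1.4  7.8]
theta 59.1 r 92.6 squeeze 9.8 tang -1.2
2.5 0.7 [ 2.5  -0.01 -0.71]; 2.5 1.0 [ 2.65 -0.01 -0.45]; 2.5 1.3 [ 2.81 -0.01 -0.2 ]; 4 0.7 [ 3.78 -0.01 -1.49]; 4 1.0 [ 3.93 -0.01 -1.23]; 4 1.3 [ 4.09 -0.01 -0.98];
```

View pics/s7c.png

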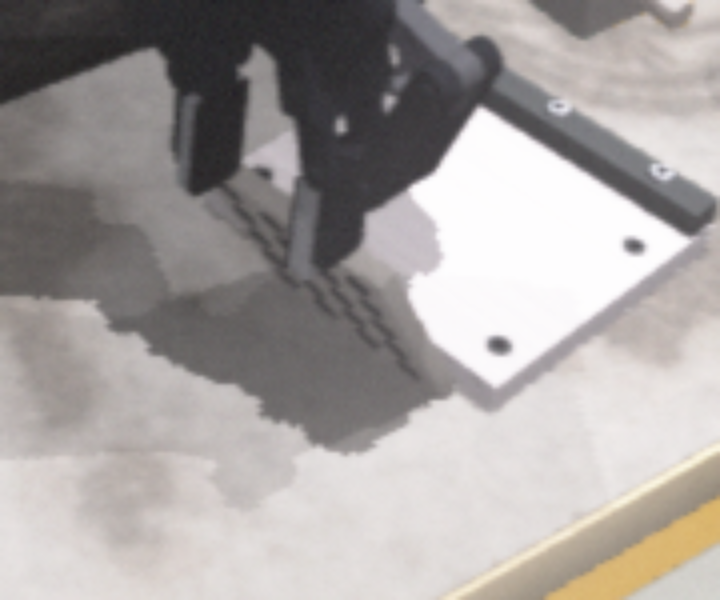

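The crop shows the rack at about 60°, two rows of dark holes now facing the robot from (230,200) to (420,375), and the tips on its upper edge. Continuing.

move_arm(
  commands=[
    [[40,3.8,0,-1.45,0,0.002,0],[40,3.85,0,-1.25,0,0.002,0],[40,3.9,0,-1.1,0,0.002,0],[40,3.95,0,-0.95,0,0.002,0]],
  ],
)

```text
t: 10.2
eef_pos: [0.5299, -0.313, 0.1057]
ee_rot: [0.998, 0.069, -0.001, 0.003]
ft_force: [-2.8, 1.4, 7.0]
width: 0.0401
```

```bash
python3 st.py
```

```text
t 10.2 tcp_plate mm [-42.4 -10.1 108.2] tip front corner [-31.5 -10.3  86.7] toolx yaw -0.004 fwd lean -0.001 side lean -0.005 F [-2.6  1.8  7. ]
theta 70.0 r 92.2 squeeze 7.5 tang -0.1
2.5 0.7 [ 2.59 -0.01 -0.2 ]; 2.5 1.0 [ 2.69 -0.01  0.08]; 2.5 1.3 [ 2.79 -0.01  0.37]; 4 0.7 [ 4.   -0.01 -0.71]; 4 1.0 [ 4.1  -0.01 -0.43]; 4 1.3 [ 4.2  -0.02 -0.15];
```

move_arm(
  commands=[
    [[40,4.05,0,-0.5,0,0,0],[40,4.1,0,-0.3,0,0,0],[40,4.1,0,-0.1,0,0,0]],
  ],
)

```text
t: 10.5
eef_pos: [0.5432, -0.3112, 0.1087]
ee_rot: [0.998, 0.069, 0.001, 0.003]
ft_force: [-2.4, 2.8, 8.6]
width: 0.0402
```

```bash
python3 st.py
```

```text
t 10.5 tcp_plate mm [-29.  -10.2 111.2] tip front corner [-18.  -10.4  89.8] toolx yaw -0.004 fwd lean 0.001 side lean -0.006 F [-2.   3.1  8.6]
theta 78.7 r 91.6 squeeze 8.8 tang -0.3
2.5 0.7 [ 2.59 -0.01  0.2 ]; 2.5 1.0 [ 2.65 -0.01  0.49]; 2.5 1.3 [ 2.71 -0.02  0.79]; 4 0.7 [ 4.06 -0.02 -0.1 ]; 4 1.0 [ 4.12 -0.02  0.2 ]; 4 1.3 [ 4.18 -0.02  0.49];
```

move_arm(
  commands=[
    [[40,4,0,0.1,0,0,0],[40,4,0,0.3,0,0,0],[40,4,0,0.4,0,0,0]],
  ],
)

```text
t: 10.8
eef_pos: [0.5569, -0.3092, 0.11]
ee_rot: [0.998, 0.07, 0.003, 0.003]
ft_force: [-0.2, 0.7, 4.6]
width: 0.0402
```

```bash
python3 st.py;  python3 - <<'E'
from h import *
im=save('scene','scene8');cv2.imwrite('pics/s8c.png',cv2.resize(im['frame'][250:400,330:510,::-1],None,fx=4,fy=4))
E
```

```text
t 10.8 tcp_plate mm [-15.2 -10.2 112.5] tip front corner [ -4.1 -10.3  91. ] toolx yaw -0.003 fwd lean 0.005 side lean -0.006 F [-0.1  0.8  4.6]
theta 87.4 r 91.1 squeeze 4.6 tang 0.1
2.5 0.7 [ 2.53 -0.01  0.6 ]; 2.5 1.0 [ 2.54 -0.01  0.9 ]; 2.5 1.3 [ 2.55 -0.02  1.2 ]; 4 0.7 [ 4.03 -0.02  0.54]; 4 1.0 [ 4.04 -0.02  0.84]; 4 1.3 [ 4.05 -0.02  1.14];
```

View pics/s8c.png

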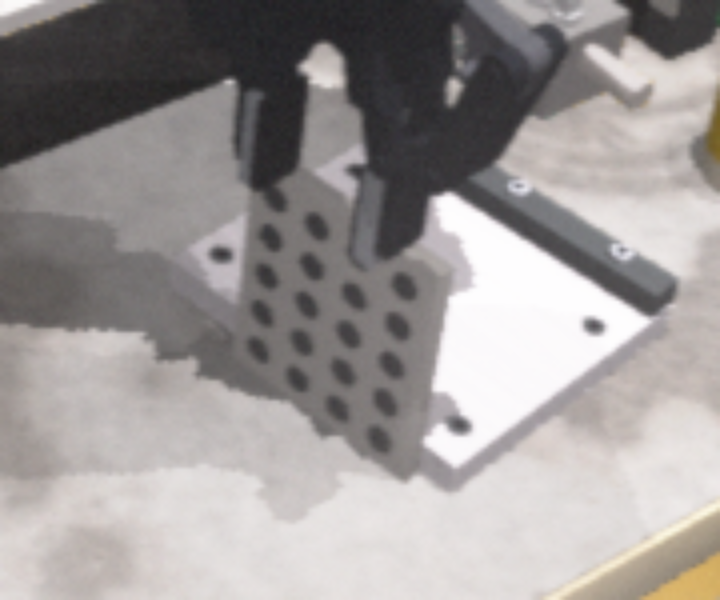

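The crop shows the rack standing upright on the step's foot, holes facing the robot and both tips on the top edge at (265,185) and (370,260). Next is pushing it past upright.

move_arm(
  commands=[
    [[40,4,0,0.7,0,0,0],[40,4,0,0.6,0,0,0]],
  ],
)

```text
t: 11.05
eef_pos: [0.5664, -0.3079, 0.11]
ee_rot: [0.998, 0.07, 0.004, 0.003]
ft_force: [-0.1, 0.8, 5.0]
width: 0.0399
```

```bash
python3 st.py
```

```text
t 11.05 tcp_plate mm [ -5.6 -10.2 112.5] tip front corner [  5.6 -10.4  91.1] toolx yaw -0.003 fwd lean 0.008 side lean -0.007 F [-0.   0.8  5. ]
theta 93.5 r 91.3 squeeze 5.0 tang -0.3
2.5 0.7 [ 2.45 -0.01  0.87]; 2.5 1.0 [ 2.43 -0.02  1.17]; 2.5 1.3 [ 2.41 -0.02  1.47]; 4 0.7 [ 3.94 -0.02  0.97]; 4 1.0 [ 3.92 -0.02  1.27]; 4 1.3 [ 3.9  -0.02  1.57];
```

move_arm(
  commands=[
    [[40,4,0,0.6,0,0,0],[40,4,0,0.6,0,0,0]],
  ],
)

```text
t: 11.25
eef_pos: [0.5753, -0.3066, 0.1094]
ee_rot: [0.998, 0.07, 0.005, 0.003]
ft_force: [-0.0, 0.6, -0.2]
width: 0.0402
```

```bash
python3 st.py;  python3 - <<'E'
from h import *
im=save('scene','scene9');cv2.imwrite('pics/s9c.png',cv2.resize(im['frame'][250:400,330:510,::-1],None,fx=4,fy=4))
E
```

```text
t 11.25 tcp_plate mm [  3.4 -10.2 111.9] tip front corner [ 14.6 -10.4  90.5] toolx yaw -0.003 fwd lean 0.009 side lean -0.007 F [ 0.1  0.6 -0.2]
theta 99.1 r 91.7 squeeze -0.2 tang 0.1
2.5 0.7 [ 2.35 -0.01  1.11]; 2.5 1.0 [ 2.3  -0.02  1.4 ]; 2.5 1.3 [ 2.25 -0.02  1.7 ]; 4 0.7 [ 3.83 -0.02  1.36]; 4 1.0 [ 3.78 -0.02  1.66]; 4 1.3 [ 3.73 -0.02  1.95];
```

View pics/s9c.png

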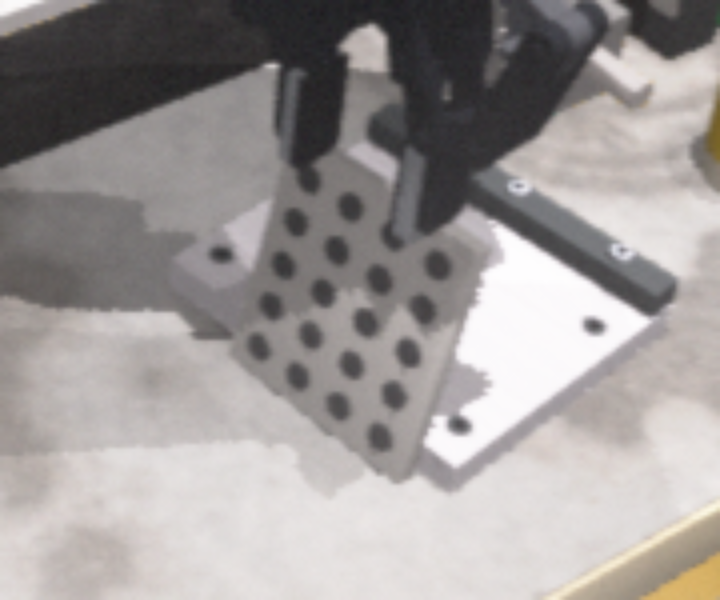

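The rack has leaned past upright and the contact force has gone to zero. I let it fall, lifting clear a little.

move_arm(
  commands=[
    [[40,0,0,-1,0,0,0],[40,0,0,-1,0,0,0],[40,0,0,0,0,0,0]],
  ],
)

```text
t: 11.6
eef_pos: [0.5755, -0.3064, 0.1108]
ee_rot: [0.998, 0.07, 0.004, 0.003]
ft_force: [0.7, -0.6, -0.5]
width: 0.0398
```

```bash
python3 st.py;  python3 - <<'E'
from h import *
im=save('scene','scene10');cv2.imwrite('pics/s10c.png',cv2.resize(im['frame'][250:400,330:510,::-1],None,fx=4,fy=4))
E
```

```text
t 11.6 tcp_plate mm [  3.6 -10.  113.3] tip front corner [ 14.8 -10.2  91.9] toolx yaw -0.002 fwd lean 0.008 side lean -0.007 F [ 0.6 -0.7 -0.5]
theta 99.1 r 93.1 squeeze -0.4 tang 0.7
2.5 0.7 [ 2.35 -0.01  1.11]; 2.5 1.0 [ 2.3  -0.01  1.4 ]; 2.5 1.3 [ 2.25 -0.02  1.7 ]; 4 0.7 [ 3.83 -0.02  1.36]; 4 1.0 [ 3.78 -0.02  1.65]; 4 1.3 [ 3.73 -0.02  1.95];
```

View pics/s10c.png

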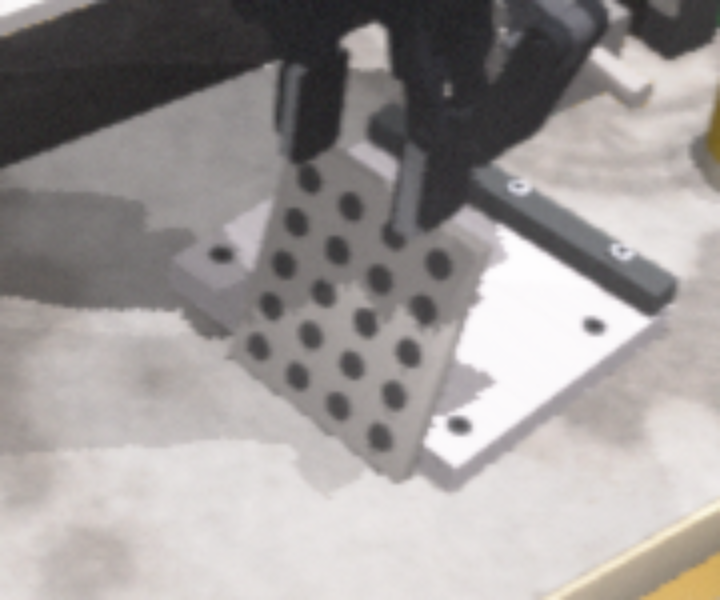

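The rack stays leaning a little past upright with no contact. I go behind its upper edge and push it over with the finger fronts.

move_arm(
  commands=[
    [[40,0,0,-4,0,0,0],[40,-15,0,-1,0,-0.004,0],[40,-15,0,0,0,-0.004,0],[40,0,0,10,0,0,0],[40,0,0,9,0,0,0]],
  ],
)

```text
t: 12.15
eef_pos: [0.5457, -0.3113, 0.0977]
ee_rot: [0.998, 0.07, 0.001, 0.004]
ft_force: [-0.5, 1.1, -0.3]
width: 0.0401
```

```bash
python3 st.py;  python3 - <<'E'
from h import *
im=save('scene','scene11');cv2.imwrite('pics/s11c.png',cv2.resize(im['frame'][250:400,330:510,::-1],None,fx=4,fy=4))
E
```

```text
t 12.15 tcp_plate mm [-26.6 -10.6 100.2] tip front corner [-15.5 -10.8  78.7] toolx yaw -0.003 fwd lean 0.002 side lean -0.008 F [-0.3  1.1 -0.3]
theta 78.8 r 80.2 squeeze -0.2 tang -0.4
2.5 0.7 [ 2.59 -0.01  0.21]; 2.5 1.0 [ 2.65 -0.01  0.5 ]; 2.5 1.3 [ 2.7  -0.01  0.8 ]; 4 0.7 [ 4.06 -0.01 -0.08]; 4 1.0 [ 4.12 -0.01  0.21]; 4 1.3 [ 4.18 -0.02  0.51];
```

View pics/s11c.png

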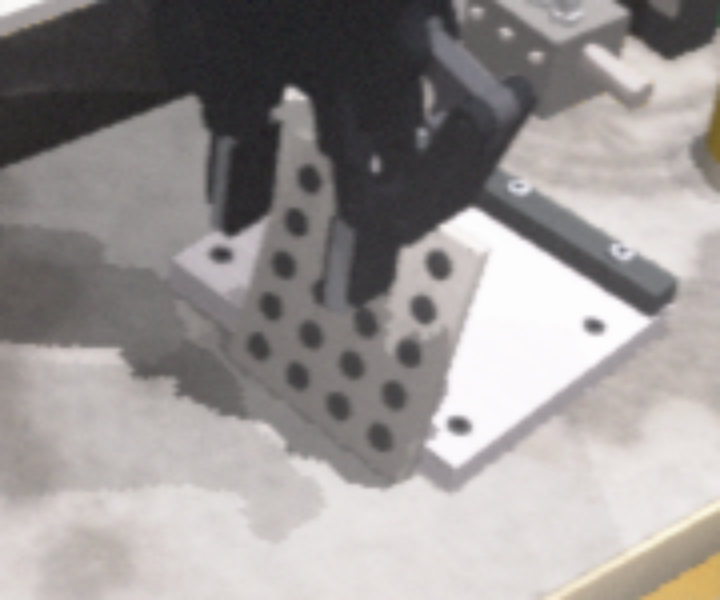

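The tips are now behind the holed face at (235,225) and (345,300), and the rack still leans forward. Pushing on.

move_arm(
  commands=[
    [[40,5,0,0,0,0,0],[40,5,0,0,0,0,0],[40,4,0,0,0,0,0],[40,3,0,0,0,0,0],[40,3,0,0,0,0,0]],
  ],
)

```text
t: 12.7
eef_pos: [0.5678, -0.3073, 0.095]
ee_rot: [0.998, 0.071, 0.0, 0.003]
ft_force: [-0.1, 0.2, -0.5]
width: 0.0401
```

```bash
python3 st.py|head -1
```

```text
t 12.7 tcp_plate mm [-4.1 -9.8 97.5] tip front corner [  6.9 -10.   76. ] toolx yaw -0.002 fwd lean -0.0 side lean -0.006 F [-0.   0.2 -0.5]
```

move_arm(
  commands=[
    [[40,3,0,0,0,0,0],[40,3,0,0,0,0,0],[40,3,0,0,0,0,0]],
  ],
)

```text
t: 13.0
eef_pos: [0.5778, -0.3059, 0.0953]
ee_rot: [0.997, 0.071, 0.0, 0.003]
ft_force: [0.8, 0.1, -0.5]
width: 0.0398
```

```bash
python3 st.py;  python3 - <<'E'
from h import *
im=save('scene','scene12');cv2.imwrite('pics/s12c.png',cv2.resize(im['frame'][250:400,330:510,::-1],None,fx=4,fy=4))
E
```

```text
t 13.0 tcp_plate mm [ 6.  -9.8 97.8] tip front corner [ 17.  -10.   76.3] toolx yaw -0.002 fwd lean 0.0 side lean -0.006 F [ 0.8 -0.1 -0.5]
theta 102.6 r 78.1 squeeze -0.3 tang 0.9
2.5 0.7 [ 2.29 -0.01  1.23]; 2.5 1.0 [ 2.22 -0.01  1.52]; 2.5 1.3 [ 2.16 -0.01  1.81]; 4 0.7 [ 3.75 -0.02  1.55]; 4 1.0 [ 3.69 -0.02  1.85]; 4 1.3 [ 3.62 -0.02  2.14];
```

View pics/s12c.png

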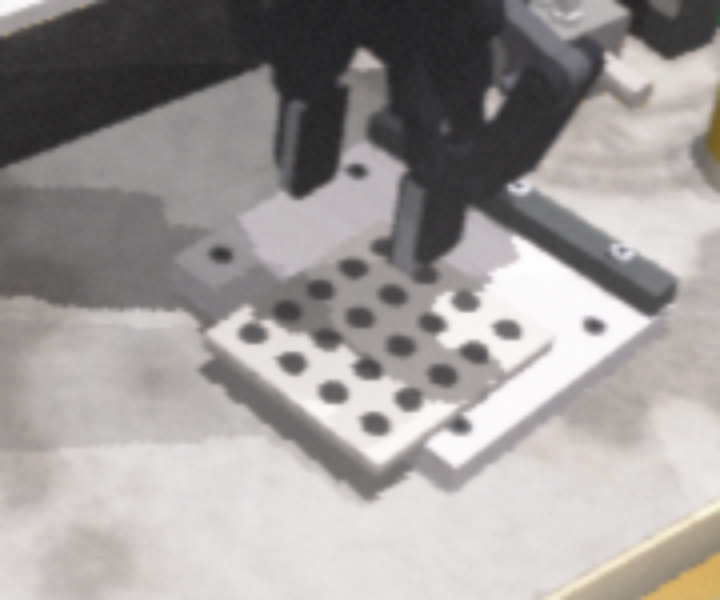

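The rack has fallen flat on the plate, holes up. Its near edge, (210,340) to (375,475), stands out past the step. I back off and measure.

move_arm(
  commands=[
    [[40,-15,0,-3,0,0,0],[40,-20,0,0,0,0,0],[40,-20,0,0,0,0,0],[40,-10,0,0,0,0,0],[40,0,0,0,0,0,0]],
  ],
)

```text
t: 13.55
eef_pos: [0.5126, -0.315, 0.0982]
ee_rot: [0.997, 0.071, 0.001, 0.003]
ft_force: [0.1, 0.3, -0.8]
width: 0.0399
```

```bash
python3 st.py|head -1;  python3 - <<'E'
from h import *
im=save('scene','scene13');cv2.imwrite('pics/s13c.png',cv2.resize(im['frame'][260:400,330:510,::-1],None,fx=4,fy=4,interpolation=cv2.INTER_CUBIC))
im=save('top','top13');cv2.imwrite('pics/t13c.png',cv2.resize(im['frame'][145:295,350:490,::-1],None,fx=3.5,fy=3.5,interpolation=cv2.INTER_CUBIC))
E
```

```text
t 13.55 tcp_plate mm [-59.9  -9.6 100.7] tip front corner [-48.9  -9.7  79.2] toolx yaw -0.001 fwd lean 0.001 side lean -0.007 F [ 0.2  0.3 -0.8]
```

View pics/s13c.png

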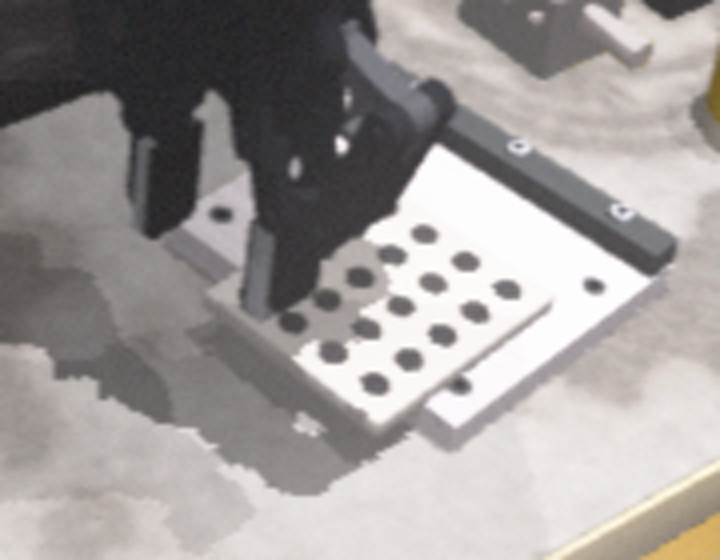

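View pics/t13c.png

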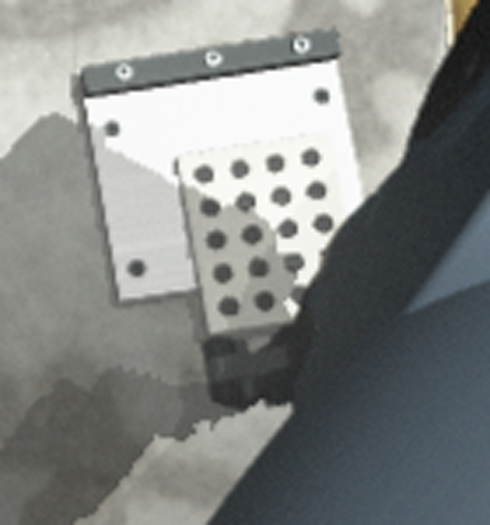

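Rack corners. Scene crop: near-left (208,303), near-right (375,432), far-right (552,300). Top crop: far-left (178,160), near-left (209,335).

```bash
python3 - <<'E'
from geo import *
O=np.array([.5705,-.297]);Y=.143
def pl(A):
    c,s=np.cos(Y),np.sin(Y); return ((A[:,:2]-O)@np.array([[c,-s],[s,c]])*1e3).round(1)
s=pickle.load(open('pics/scene13.pkl','rb'));t=pickle.load(open('pics/top13.pkl','rb'))
print('scene NL NR FR',pl(pts(s,[(208,303),(375,432),(552,300)],330,260,4,.0195)).tolist())
print('scene plate FR',pl(pts(s,[(440,436),(662,272)],330,260,4,.0115)).tolist())
print('top FL NL',pl(pts(t,[(178,160),(209,335)],350,145,3.5,.0195)).tolist())
print('top plate FL, barfoot L, R',pl(pts(t,[(118,299),(85,97),(338,60)],350,145,3.5,.0115)).tolist())
E
```

```text
scene NL NR FR [[-27.1, 19.9], [-27.4, -54.4], [64.1, -52.8]]
scene plate FR [[-6.2, -64.5], [113.0, -64.2]]
top FL NL [[64.5, 24.8], [-25.1, 24.5]]
top plate FL, barfoot L, R [[0.4, 64.8], [105.7, 64.5], [105.9, -65.8]]
```

The rack lies square, its edge 26 mm out over the step and its centre at y ≈ −15 mm, which is within ±27. I go down behind it and push it home.

move_arm(
  commands=[
    [[40,-1,2,20,0.003,0,0],[40,-1,2,20,0.003,0,0],[40,0,0,12,0,0,0],[40,0,0,7,0,0,0],[40,0,0,3,0,0,0]],
  ],
)

```text
t: 14.15
eef_pos: [0.5171, -0.3194, 0.0349]
ee_rot: [0.997, 0.072, 0.002, 0.001]
ft_force: [-0.4, 0.8, 0.5]
width: 0.0402
```

```bash
python3 st.py|head -1
```

```text
t 14.15 tcp_plate mm [-56.1 -14.6  37.4] tip front corner [-45.  -14.6  16. ] toolx yaw 0.002 fwd lean 0.005 side lean -0.003 F [-0.3  0.8  0.5]
```

move_arm(
  commands=[
    [[40,4,0,-1,0,-0.004,0],[40,5,0,-0.5,0,0,0],[40,4,0,0,0,0,0],[40,3,0,0,0,0,0]],
  ],
)

```text
t: 14.55
eef_pos: [0.5354, -0.317, 0.0382]
ee_rot: [0.997, 0.073, 0.001, 0.002]
ft_force: [-0.1, 0.6, 0.1]
width: 0.04
```

```bash
python3 st.py|head -1
```

```text
t 14.55 tcp_plate mm [-37.6 -14.8  40.7] tip front corner [-26.6 -14.9  19.2] toolx yaw 0.002 fwd lean 0.002 side lean -0.004 F [-0.1  0.6  0.1]
```

move_arm(
  commands=[
    [[40,3,0,0,0,0,0],[40,4,0,0,0,0,0],[40,4,0,0,0,0,0],[40,4,0,0,0,0,0]],
  ],
)

```text
t: 14.95
eef_pos: [0.5517, -0.3148, 0.0389]
ee_rot: [0.997, 0.073, 0.001, 0.002]
ft_force: [0.1, 0.9, 0.1]
width: 0.0398
```

```bash
python3 st.py|head -1
```

```text
t 14.95 tcp_plate mm [-21.2 -14.9  41.4] tip front corner [-10.1 -15.   19.9] toolx yaw 0.002 fwd lean 0.002 side lean -0.005 F [0.2 0.8 0.1]
```

```bash
python3 - <<'E'
from h import *
im=save('scene','scene14');cv2.imwrite('pics/s14c.png',cv2.resize(im['frame'][260:400,330:510,::-1],None,fx=4,fy=4,interpolation=cv2.INTER_CUBIC))
E
```

```text
(no output)
```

View pics/s14c.png

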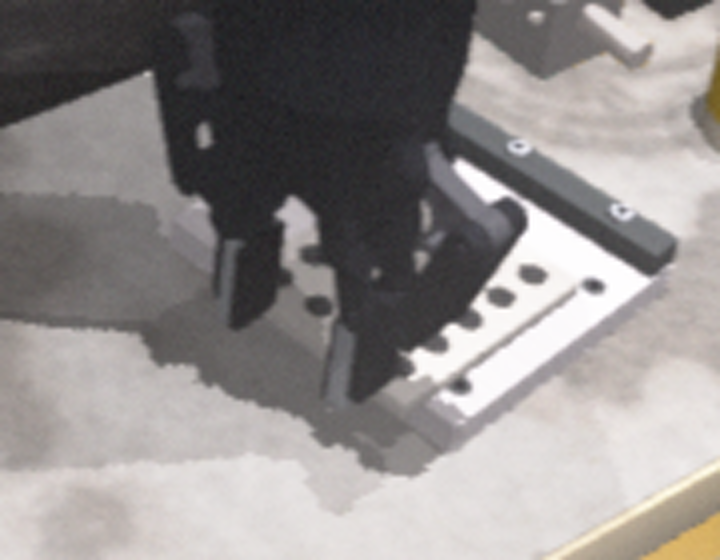

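The rack is sliding with the tips: its far-right corner moved from (552,300) to (580,285). Continuing.

move_arm(
  commands=[
    [[40,4,0,0.5,0,0,0],[40,4,0,0.5,0,0,0],[40,3,0,0,0,0,0],[40,3,0,0,0,0,0]],
  ],
)

```text
t: 15.4
eef_pos: [0.5658, -0.3133, 0.0387]
ee_rot: [0.997, 0.072, 0.0, 0.003]
ft_force: [-1.8, -1.5, 2.0]
width: 0.0401
```

```bash
python3 st.py|head -1
```

```text
t 15.4 tcp_plate mm [ -7.  -15.4  41.2] tip front corner [  4.  -15.5  19.7] toolx yaw 0.002 fwd lean 0.0 side lean -0.006 F [-2.  -1.2  2. ]
```

move_arm(
  commands=[
    [[40,1.5,0,0,0,0,0],[40,1.5,0,0,0,0,0],[40,1.5,0,0,0,0,0]],
  ],
)

```text
t: 15.7
eef_pos: [0.5706, -0.3126, 0.0386]
ee_rot: [0.997, 0.072, 0.0, 0.003]
ft_force: [-2.7, -0.2, 2.7]
width: 0.04
```

```bash
python3 st.py|head -1
```

```text
t 15.7 tcp_plate mm [ -2.1 -15.4  41.1] tip front corner [  8.9 -15.6  19.6] toolx yaw 0.002 fwd lean -0.0 side lean -0.006 F [-2.7  0.2  2.7]
```

move_arm(
  commands=[
    [[40,1,0,0,0,0,0],[40,1,0,0,0,0,0]],
  ],
)

```text
t: 15.9
eef_pos: [0.5727, -0.3123, 0.0386]
ee_rot: [0.997, 0.072, 0.0, 0.003]
ft_force: [-3.5, 0.1, 3.6]
width: 0.04
```

```bash
python3 st.py|head -1
```

```text
t 15.9 tcp_plate mm [ -0.  -15.4  41.1] tip front corner [ 11.  -15.6  19.6] toolx yaw 0.001 fwd lean -0.0 side lean -0.006 F [-3.5  0.6  3.6]
```

move_arm(
  commands=[
    [[40,1,0,0,0,0,0],[40,1,0,0,0,0,0]],
  ],
)

```text
t: 16.1
eef_pos: [0.5748, -0.312, 0.0387]
ee_rot: [0.997, 0.072, 0.0, 0.003]
ft_force: [-3.3, -0.6, 2.7]
width: 0.0401
```

```bash
python3 st.py|head -1
```

```text
t 16.1 tcp_plate mm [  2.1 -15.5  41.2] tip front corner [ 13.1 -15.6  19.7] toolx yaw 0.001 fwd lean -0.0 side lean -0.006 F [-3.4 -0.1  2.7]
```

```bash
python3 - <<'E'
from h import *
im=save('scene','scene15');cv2.imwrite('pics/s15c.png',cv2.resize(im['frame'][260:400,330:510,::-1],None,fx=4,fy=4,interpolation=cv2.INTER_CUBIC))
im=save('top','top15');cv2.imwrite('pics/t15c.png',cv2.resize(im['frame'][145:295,350:490,::-1],None,fx=3.5,fy=3.5,interpolation=cv2.INTER_CUBIC))
E
```

```text
(no output)
```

View pics/s15c.png

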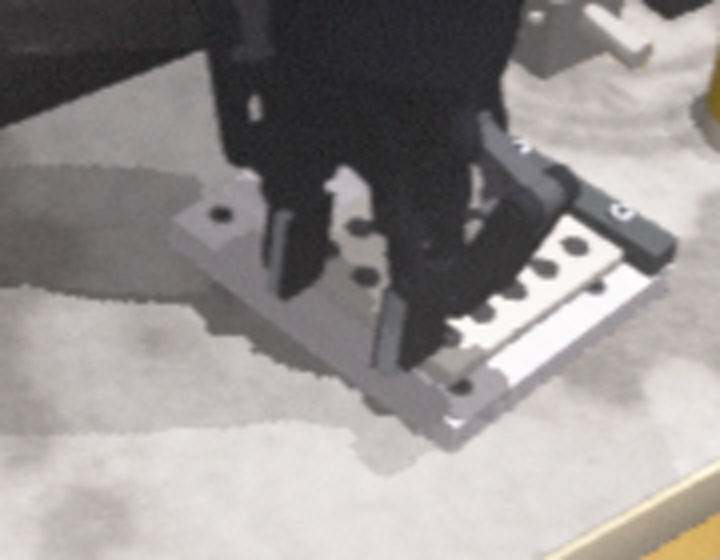

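View pics/t15c.png

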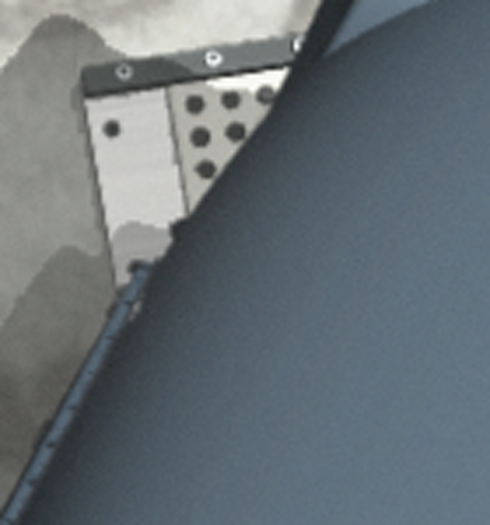

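Very nearly home: in the top view the far edge is right at the bar foot. I finish with gentle 1 mm pushes until the force rises.

move_arm(
  commands=[
    [[40,1,0,0,0,0,0],[40,1,0,0,0,0,0]],
  ],
)

```text
t: 16.4
eef_pos: [0.5765, -0.3118, 0.0386]
ee_rot: [0.997, 0.072, -0.0, 0.003]
ft_force: [-8.6, -1.1, 5.1]
width: 0.04
```

```bash
python3 st.py|head -1
```

```text
t 16.4 tcp_plate mm [  3.8 -15.5  41.1] tip front corner [ 14.8 -15.6  19.6] toolx yaw 0.001 fwd lean -0.001 side lean -0.006 F [-8.7  0.1  5.1]
```

move_arm(
  commands=[
    [[40,1,0,0,0,0,0],[40,1,0,0,0,0,0]],
  ],
)

```text
t: 16.6
eef_pos: [0.5766, -0.3118, 0.0384]
ee_rot: [0.997, 0.072, -0.002, 0.003]
ft_force: [-11.6, -1.4, 10.0]
width: 0.0397
```

```bash
python3 st.py|head -1
```

```text
t 16.6 tcp_plate mm [  3.9 -15.5  40.9] tip front corner [ 14.8 -15.6  19.4] toolx yaw 0.0 fwd lean -0.005 side lean -0.006 F [-11.7   0.2  10. ]
```

Firm stop with no further motion, so it is seated. I back off straight, then lift clear.

move_arm(
  commands=[
    [[40,-1.5,0,0,0,0,0],[40,-5,0,0,0,0,0],[40,-10,0,0,0,0,0],[40,-20,0,-5,0,0,0],[40,-30,0,-30,0,0,0]],
  ],
)

```text
t: 17.1
eef_pos: [0.5089, -0.3194, 0.0701]
ee_rot: [0.997, 0.073, -0.004, 0.001]
ft_force: [-1.1, 0.2, 1.4]
width: 0.0403
```

move_arm(
  commands=[
    [[40,-45,0,-30,0,0,0],[40,-45,0,-30,0,0,0],[40,-40,0,-30,0,0,0],[40,-40,20,-10,0,0,0],[40,0,0,0,0,0,0]],
  ],
)

```text
t: 17.6
eef_pos: [0.3434, -0.3632, 0.171]
ee_rot: [0.997, 0.073, -0.002, 0.003]
ft_force: [0.3, -0.3, -1.3]
width: 0.0403
```

```bash
python3 st.py|head -1; python3 - <<'E'
from h import *
im=save('scene','scene16');cv2.imwrite('pics/s16c.png',cv2.resize(im['frame'][260:400,330:510,::-1],None,fx=4,fy=4,interpolation=cv2.INTER_CUBIC))
im=save('top','top16');cv2.imwrite('pics/t16.png',im['frame'][:,:,::-1]);cv2.imwrite('pics/t16c.png',cv2.resize(im['frame'][145:255,360:470,::-1],None,fx=5,fy=5,interpolation=cv2.INTER_CUBIC))
E
```

```text
t 17.6 tcp_plate mm [-234.2  -33.2  173.5] tip front corner [-223.3  -33.3  151.9] toolx yaw 0.003 fwd lean -0.005 side lean -0.006 F [ 0.2 -0.3 -1.3]
```

View pics/s16c.png

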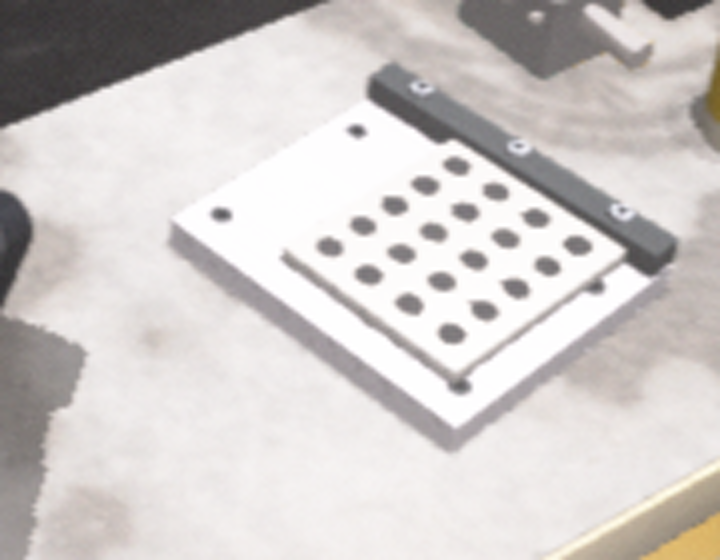

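View pics/t16c.png

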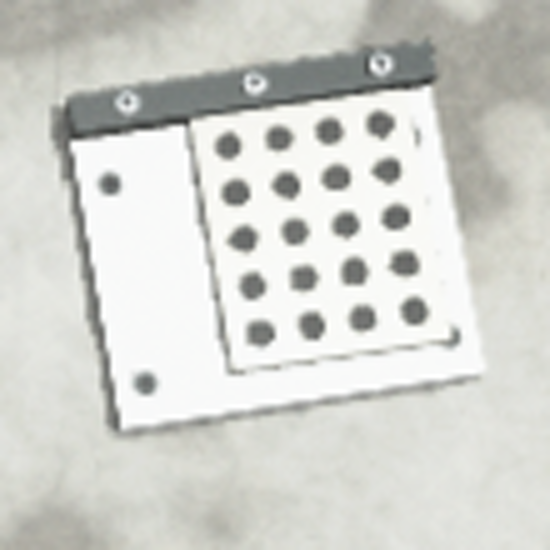

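View pics/t16.png

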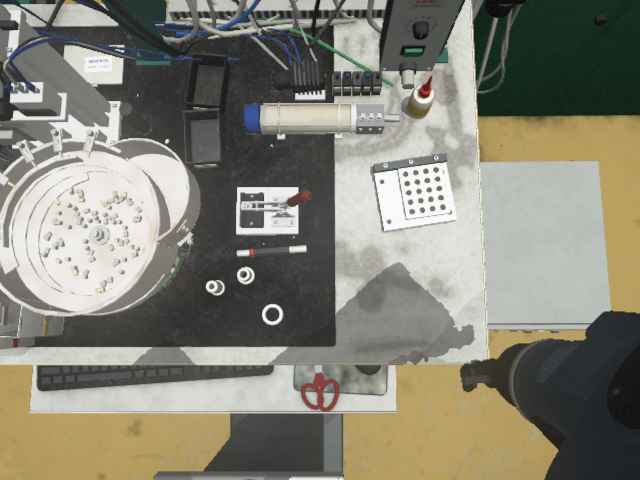

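The top crop shows the rack flush on the bar, with corners far-left (191,120), near-left (230,371) and near-right about (455,338). The scene crop gives near-left (285,253), near-right (457,375) and far-right (627,252). The bushes and ring are unmoved in the full top view. A number check follows.

```bash
python3 - <<'E'
from geo import *
O=np.array([.5705,-.297]);Y=.143
def pl(A):
    c,s=np.cos(Y),np.sin(Y); return ((A[:,:2]-O)@np.array([[c,-s],[s,c]])*1e3).round(1)
s=pickle.load(open('pics/scene16.pkl','rb'));t=pickle.load(open('pics/top16.pkl','rb'))
print('scene NL NR FR',pl(pts(s,[(285,253),(457,375),(627,252)],330,260,4,.0195)).tolist())
print('scene plate FL FR',pl(pts(s,[(173,220),(452,428)],330,260,4,.0115)).tolist())
print('top FL NL NR',pl(pts(t,[(191,120),(230,371),(455,338)],360,145,5,.0195)).tolist())
print('top plate FL FR, barfoot L,R',pl(pts(t,[(118,430),(484,374),(73,140),(434,85)],360,145,5,.0115)).tolist())
# hole centres lattice, top
h=pts(t,[(229,146),(380,124),(415,311),(260,333)],360,145,5,.0195);q=pl(h);print(q.tolist(),'centre',q.mean(0),'yaw',np.arctan2(q[0]-q[1],[1,1]) if 0 else [np.arctan2(-(a[0]-b[0]),a[1]-b[1]) for a,b in((q[0],q[1]),(q[3],q[2]))],[np.arctan2(a[1]-b[1],a[0]-b[0]) for a,b in((q[0],q[3]),(q[1],q[2]))])
E
```

```text
scene NL NR FR [[11.0, 20.4], [12.0, -54.9], [103.6, -54.6]]
scene plate FL FR [[-0.5, 63.0], [-0.6, -64.7]]
top FL NL NR [[104.0, 22.9], [13.2, 24.5], [13.3, -54.6]]
top plate FL FR, barfoot L,R [[-0.5, 65.2], [0.5, -64.5], [105.2, 64.1], [106.2, -66.1]]
[[92.7, 11.3], [92.8, -42.5], [24.7, -42.6], [24.9, 12.0]] centre [ 58.775 -15.45 ] yaw [np.float64(0.0018587339189016436), np.float64(-0.0036629872802346423)] [np.float64(-0.010324116953275382), np.float64(0.0014684277257561171)]
```

Hole-pattern centre x = 58.8 (target 59), y = −15.5 (limit ±27), yaw within 0.01 rad. All checks agree, so I hand in.

```bash
python3 -c "
from bench import manip
print(manip.hand_in())"
```

```text
the job is handed in; nothing more can be done
None
```

The rack lies flat on the loading plate with its holes up, seated against the stop bar, and I have handed the job in. I pushed it square against the step with the two finger fronts and levered it up the arc with about 7–17 N of squeeze. It stopped just past upright and did not fall by itself. I moved the fingers behind its upper edge, pushed it over onto the plate, then slid it home until the bar stopped it.

**Last checks (cameras):**
- **Position:** the hole-pattern centre is at x = 58.8 mm (target 59) and y = −15.5 mm (limit ±27).
- **Squareness:** it is square to the bar within about 0.01 rad (limit 0.05).
- **Surroundings:** the bushes and ring look unmoved, and the arm is clear of everything.

**Small disagreements:**
- **Near edge:** the two cameras differ by 1–2 mm (scene 11–12 mm, top 13 mm), which is within calibration.
- **Squeeze:** it reached about 16.5 N in a reading during the lift, above the suggested 8–12 N. The final push against the bar read about 15 N. Every reading I took stayed well under the 25 N limit.
- **Finish time:** hand-in was at about 17.7 s of the 72 s allowed.

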